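Thread the long bone out from under the tray's earthquake bars

TASK

Take the long bone out of the blue specimen tray: it is longer than the opening between the two steel bars, so tilt it and bring it out end first, leaving the tray where it stands and the jars undisturbed. Then carry it over the grey examination pad and finish while still holding it in the gripper, level, centred over the pad and lengthwise along it, about 15 cm up in the air and at rest; do not put it down or let go.

Things in the scene. Friction and masses are not known exactly. Their poses are not given: they have to be found in the camera images.
- tray: blue open-topped plastic tray, loose on the bench (2.5 kg), 392 (x) x 182 (y) x 66 mm outside, walls and floor 6 mm: inside 380 x 170 mm, inner floor 6 mm above the bench. Two steel bars cross its mouth at x = -82 and +82 mm; the opening between them is 156 mm (x) by 170 mm (y); the room under them is free. Origin: centre of underside; x lengthwise, roughly away from the robot
- bar_near (a point): middle of the tray's bar nearer the robot, on its axis: a round steel bar 8 mm thick, fixed to the tray and running along the tray's y from wall to wall, its axis 62 mm above the bench, its top level with the walls' tops; 82 mm from the tray's middle
- bar_far (a point): middle of the other, equal bar, farther from the robot, 82 mm from the tray's middle
- bone: ivory-coloured rigid limb bone, 250 mm long, 100 to 220 g, lying on the tray's floor under both bars, roughly lengthwise. Shaft: straight round rod 20 mm thick, axis 17 mm above the origin, free to grasp within 70 mm of the middle. Each end: two 34 mm balls side by side (52 mm wide in y, 34 mm high), centres 108 mm from the middle. Origin: mid-length on the underside; x along the bone, z up
- bone_end_a (a point): centre of the bone's knuckle pair at its +x end, on the shaft's axis (108 mm along x from the middle)
- bone_end_b (a point): centre of the bone's knuckle pair at its -x end, on the shaft's axis (108 mm along -x from the middle)
- pad: examination board fixed to the bench, brown wood 320 x 200 mm and 12 mm thick with a grey padded face 290 x 170 mm, its top 20 mm above the bench; lies beside the tray, to its left or right. Origin at the centre of its underside, x lengthwise, z up
- jar_tall: round specimen jar with white cap, 72 mm in diameter, 120 mm high, standing on the bench beside the work, a bystander; about 400 g; origin at the centre of its underside
- jar_wide: round specimen jar with black cap, 90 mm in diameter, 85 mm high, standing on the bench beside the work, a bystander; about 400 g; origin at the centre of its underside
- jar_small: small specimen jar with white cap, 48 mm in diameter, 55 mm high, standing on the bench beside the work, a bystander; about 120 g; origin at the centre of its underside

How it is judged:
By the outcome, as a careful person would: the job done as asked, in the order asked, and still so for the second after the job is handed in, while the arm keeps its last pose, push and grip.
It also fails if it takes over 51 s, if anything falls off the work surface, if the arm or the gripper's body presses on something with over 40 N, if the wrist force passes 120 N, or if a joint passes its speed limit or range.

ROBOT

A 7-joint arm with a two-finger parallel gripper is mounted at the origin on the work surface. World frame = base frame: x ahead of the robot, y to its left, z up, the work surface at z = 0. Lengths are in m, angles in rad, forces in N, time in s.
With the tool pointing down it reaches from about 0.4 to 0.85 m from the base axis. Payload 4.5 kg.
Tool frame: the origin (TCP) lies midway between the tips of the shut fingers; the grasp point (between the pads) lies 19 mm behind it (r.grip_point_offset is the distance from the TCP to the grasp point, in m); z points along the fingers, y is the line along which they close (so a half turn about z gives the same grasp; the last joint's range is limited). The gripper opens to 88 mm and grips with 3 to 60 N. Pads are 18 mm wide; open, the fingers measure 123 mm over their backs; the gripper's body (75 mm by 187 mm) begins 45 mm behind the grasp point.
Start: joints at [-1.134, 0.689, -0.195, 1.565, 0.157, 0.902, -0.215], TCP at [0.245, 0.575, 0.239] pointing down, gripper open.
Joint ranges: [-3.01, 3.01], [-0.46, 2.08], [-1.47, 1.51], [0.13, 2.56], [-1, 4.14], [0.04, 2.09], [-2.66, 2.66]. Speed limits (rad/s): [2.57, 2.57, 3.14, 3.14, 3.14, 3.14, 3.14].

INTERFACE

Orientations are given as a unit quaternion [x, y, z, w].
In Python, from plant import r, optics gives the robot as it stands.
- The arm moves only by the shell command python3 -m pendant 'ROWS' [OPENING] [FORCE]. ROWS is JSON, a list of rows, each a list of 6 numbers: the shift along the tool's x, y, z as a fraction of full scale, then the turn, a rotation vector about the tool's x, y, z as a fraction of full scale. A call has 1 to 5 rows; each row shifts and turns the commanded pose from where the row before left it, along the tool's axes as they then stand; what a row does not reach is not made up. Full scale, the value 1, is 0.025 m for a shift and pi rad for a turn. A row lasts 1/12 s, in which the tool goes at most 41.7 mm and 7.16 degrees, less where a joint would pass 70% of its speed; a pose out of reach is approached as far as the arm can. A call with a number of a shift or a turn outside -1 to 1 is refused whole. A call with a gripper value outside its range is refused whole. OPENING is the opening, from -1 (shut) to 1 (fully open), set as the call begins (- or left out, the last holds). The fingers move at their own pace and stop on an object; FORCE is the grip in N (left out, the last holds). Time passes only in rows, so rows that do not move let the fingers close. It gives the time, the measured TCP pose, the force, the opening and the grip force at its end, in the units of the state.
- r.get_state(): the state, without advancing time (a new reading comes with each control period).
- optics.snapshot(name): name is "scene" or "top"; returns (picture, depth): 400x640x3 uint8, blue, green, red; 400x640 float32, m along the optical axis (not along the pixel's ray), 0 where there is no reading.
- optics.calibration(name): a dict with "vfov" (degrees; the focal length in pixels is half the picture's height over the tangent of half this angle, whatever the lens; pixels are square), "cx", "cy" (the principal point, pixels), "k1" (the pictures are not rectified: a ray, as slopes to the right and down, at radius r is drawn at 1 + k1 r^2 times it, then the intrinsics apply), "cam_to_world" (4x4, takes a point from camera to world coordinates). Camera axes: x right, y up, looking along -z (the intrinsics and any distortion apply to the point x, -y, -z); pixel columns grow to the right and rows downward; lengths in m; the calibration is good to about 2 mm. A picture is of the moment at which its call begins. calibration takes no time and is no camera call.
- r.finish_job(): hands the job in; it is judged then, once.
The state is a dict: "clock": time; "q": joint angles; "qd": joint speeds; "joint_torque": joint torques, N m; "tool_pos": TCP position; "eef_rot": TCP orientation; "contact_force": force on the tool from outside, world axes, zero at the start; "moment": the same for the moment, N m; "opening": opening from 0.0 (shut) to 1.0 (fully open); "finger_force": force on a finger pad.
Only numpy, scipy, OpenCV 4.12 (cv2) and the standard library are available. Lean on these libraries where they do the work, as an engineer would, in place of code of your own. Each camera call takes 0.05 s, during which the arm holds its last target. There are 200 camera calls.

## Working session

There is one attempt and no reset: what is moved stays moved. The work goes in short steps, Python scripts to look and compute and a shell command to move; the robot and the scene stay as the last step left them, time stands still between calls to the robot, and variables do not carry over. Pictures are saved under pics/ and viewed, at most 10 in all, crops included, and the job is handed in when it is done.

```bash
ls; mkdir -p pics
python3 - <<'E'
from plant import r, optics
import cv2,numpy as np
for n in("top","scene"):
    p,d=optics.snapshot(n); cv2.imwrite(f"pics/{n}0.png",p); np.savez(f"{n}0.npz",p=p,d=d)
    print(n,optics.calibration(n))
s=r.get_state(); print({k:np.round(v,3) for k,v in s.items()}, r.grip_point_offset)
E
```

```text
pics
top {'vfov': 44.878899834167, 'cx': 325.911841203399, 'cy': 191.5936005865737, 'k1': -0.05486882812399678, 'cam_to_world': array([[-2.54038444e-02,  9.98450688e-01, -4.95062401e-02,
         4.53744169e-01],
       [-9.99677152e-01, -2.53967769e-02,  7.71891012e-04,
         1.47963859e-02],
       [-4.86603822e-04,  4.95098661e-02,  9.98773516e-01,
         1.72465256e+00],
       [ 0.00000000e+00,  0.00000000e+00,  0.00000000e+00,
         1.00000000e+00]])}
scene {'vfov': 53.54659839985437, 'cx': 315.131637720778, 'cy': 199.25267311101177, 'k1': 0.03424988830420024, 'cam_to_world': array([[ 0.64034764, -0.43126393,  0.63558345,  1.21941843],
       [ 0.76800459,  0.34751501, -0.53796121, -0.55377565],
       [ 0.01112847,  0.8326132 ,  0.5537431 ,  0.63674862],
       [ 0.        ,  0.        ,  0.        ,  1.        ]])}
{'clock': np.float64(0.1), 'q': array([-1.134,  0.69 , -0.194,  1.566,  0.157,  0.902, -0.215]), 'qd': array([-0.   , -0.003, -0.001, -0.003,  0.001,  0.   , -0.   ]), 'joint_torque': array([-3.0000e-03, -5.2850e+01, -1.2710e+00, -1.5384e+01, -5.3000e-02,
        2.0000e-03,  0.0000e+00]), 'tool_pos': array([0.245, 0.574, 0.238]), 'eef_rot': array([ 0.2  ,  0.98 , -0.001, -0.   ]), 'contact_force': array([ 0.469, -0.339, -0.893]), 'moment': array([-0.025,  0.021,  0.006]), 'finger_force': np.float64(0.0), 'opening': np.float64(1.002)} 0.0187
```

View pics/top0.png

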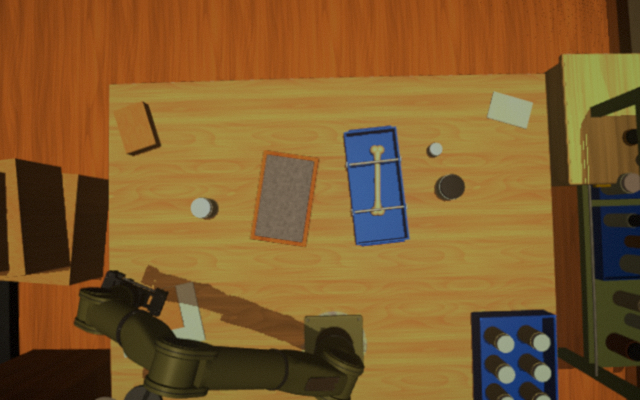

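View pics/scene0.png

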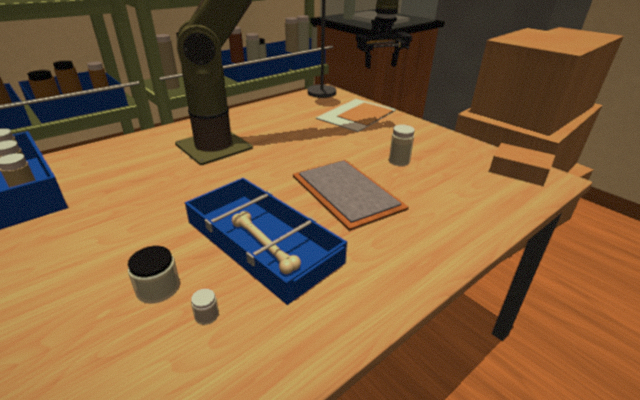

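The top view shows the tray about (377,186), the bone from (377,147) to (378,213) under the bars at rows ~162 and ~210, the pad at (285,198), jars at (203,208), (450,187), (435,150). The scene view agrees.

```bash
cat > h.py <<'E'
import numpy as np,cv2
from plant import r,optics
from scipy.spatial.transform import Rotation as R
def cam(n):
    c=optics.calibration(n); f=200/np.tan(np.radians(c['vfov'])/2)
    return np.array([[f,0,c['cx']],[0,f,c['cy']],[0,0,1.]]),np.array([c['k1'],0,0,0,0]),np.array(c['cam_to_world'])
def ray(n,uv):
    K,D,T=cam(n); s=cv2.undistortPoints(np.float64(uv).reshape(-1,1,2),K,D)[:,0]
    d=np.c_[s[:,0],-s[:,1],-np.ones(len(s))]
    return T[:3,3],d@T[:3,:3].T
def onz(n,uv,z):
    o,d=ray(n,uv); return o+d*((z-o[2])/d[:,2])[:,None]
def proj(n,P):
    K,D,T=cam(n); p=(np.atleast_2d(P)-T[:3,3])@T[:3,:3]; p=p*[1,-1,-1]
    return cv2.projectPoints(p.reshape(-1,1,3),np.zeros(3),np.zeros(3),K,D)[0][:,0]
def big(m,box=None):
    if box: 
        k=np.zeros_like(m); x0,y0,x1,y1=box; k[y0:y1,x0:x1]=m[y0:y1,x0:x1]; m=k
    c=cv2.findContours(m,cv2.RETR_EXTERNAL,cv2.CHAIN_APPROX_NONE)[0]
    return max(c,key=cv2.contourArea)
def rect(P):
    c,s,a=cv2.minAreaRect(np.float32(P[:,:2]*1000)); 
    if s[0]<s[1]: s=s[::-1];a+=90
    return np.round(c,1),np.round(s,1),round((a+90)%180-90,1)
def pca(P):
    m=P.mean(0);w,v=np.linalg.eigh(np.cov((P-m).T));v=v[:,1]; v=v*np.sign(v[0]); return m,v
E
python3 - <<'E'
from h import *
p=np.load('top0.npz')['p']; h=cv2.cvtColor(p,cv2.COLOR_BGR2HSV)
blue=cv2.inRange(h,(100,90,30),(130,255,255))
blue=cv2.morphologyEx(blue,cv2.MORPH_CLOSE,np.ones((7,7)))
c=big(blue,(335,115,420,255)); print('tray',rect(onz('top',c,.066)))
b=h.astype(int); 
m=cv2.inRange(h,(10,40,110),(35,170,255)); 
k=np.zeros_like(m);k[135:225,360:395]=m[135:225,360:395]
c=big(k); print('bone',rect(onz('top',c,.025)),cv2.contourArea(c),cv2.boundingRect(c))
g=cv2.inRange(h,(0,0,50),(180,110,190)); c=big(g,(245,145,325,250)); print('padface',rect(onz('top',c,.02)),cv2.boundingRect(c))
for n,uv,z in(('tall',(203,206),.12),('wide',(450,186),.085),('small',(435,149),.055)): print(n,onz('top',uv,z).round(3))
cr=cv2.resize(p[115:255,330:420],None,fx=4,fy=4,interpolation=cv2.INTER_CUBIC); 
s=np.load('scene0.npz')['p'][170:310,170:360]
cr2=cv2.resize(s,None,fx=2.2,fy=2.2,interpolation=cv2.INTER_CUBIC)
o=np.zeros((560,790,3),np.uint8);o[:,:360]=cr;o[:cr2.shape[0],365:365+cr2.shape[1]]=cr2
cv2.imwrite('pics/crop1.png',o)
E
```

```text
tray (array([ 553.7, -158.7]), array([398.6, 181.1]), 4.9)
bone (array([ 576.6, -165.2]), array([243.6,  52.7]), -1.5) 408.0 (369, 145, 16, 70)
padface (array([520.2, 161.4]), array([286.3, 165.9]), -9.8) (256, 155, 58, 87)
tall [[0.496 0.423 0.12 ]]
wide [[ 0.543 -0.409  0.085]]
small [[ 0.675 -0.37   0.055]]
```

View pics/crop1.png

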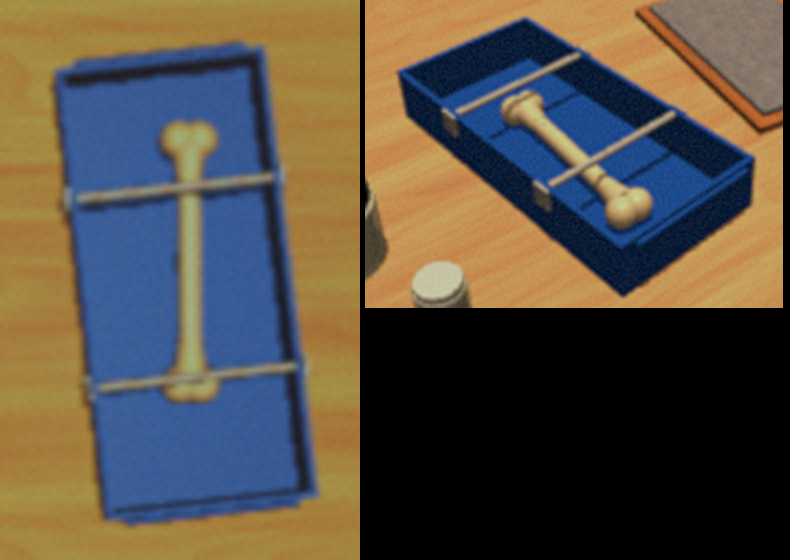

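The crop shows the bone's near knuckles right under the near bar (crop row ~380 → pixel row 210) and the far knuckles at (377,150), well beyond the far bar. So I'll slide it away from the robot by ~35 mm, then raise the near end. One cross-check from the scene camera comes first, along with the approach move.

```bash
python3 - <<'E'
from h import *
# bars: crop px -> full px
C=lambda a:(np.array(a)/4+[330,115])
for n,a,b in(('near',(95,388),(298,367)),('far',(77,199),(277,180))):
    P=onz('top',[C(a),C(b)],.064); d=P[0]-P[1]; print(n,P.mean(0).round(4),np.degrees(np.arctan2(-d[0],d[1])).round(1),np.linalg.norm(d).round(3))
# scene crop bar ends & bone
S=lambda a:((np.array(a)-[365,0])/2.2+[170,170])
for n,a,b in(('near',(458,112),(578,56)),('far',(552,185),(673,116))):
    P=onz('scene',[S(a),S(b)],.062); d=P[0]-P[1]; print('sc',n,P.mean(0).round(4))
p=np.load('scene0.npz')['p'];h=cv2.cvtColor(p,cv2.COLOR_BGR2HSV); m=cv2.inRange(h,(8,30,110),(35,190,255))
m=cv2.morphologyEx(m,cv2.MORPH_CLOSE,np.ones((3,3)));c=big(m,(228,205,303,278)); print(cv2.boundingRect(c)); print('bone sc',rect(onz('scene',c,.023)))
P=onz('scene',[S((521,108)),S((628,208))],.025); print(P.round(3),P.mean(0))
p=np.load('top0.npz')['p'];
P=onz('top',[C((189,388)),C((189,138))],.025); print(P.round(3),P.mean(0))
E
python3 -m pendant '[[0,0,0,0,0,-0.03],[0,0,0,0,0,-0.03],[0,0,0,0,0,-0.03],[0,0,0,0,0,-0.03]]' 0.3 40
python3 -m pendant '[[-0.9,-0.7,0,0,0,0],[-0.8,-0.8,0,0,0,0],[-0.8,-0.8,0,0,0,0],[-0.8,-0.8,0,0,0,0],[-0.7,-1,0,0,0,0]]'
```

```text
near [ 0.4704 -0.1675  0.064 ] 4.4 0.175
far [ 0.6326 -0.1557  0.064 ] 4.0 0.173
sc near [ 0.4711 -0.1658  0.062 ]
sc far [ 0.6364 -0.1519  0.062 ]
(232, 212, 71, 59)
bone sc (array([ 572.7, -131.1]), array([258.1, 149.5]), -9.9)
[[ 0.468 -0.168  0.025]
 [ 0.683 -0.172  0.025]] [ 0.57571297 -0.1700042   0.025     ]
[[ 0.462 -0.165  0.025]
 [ 0.682 -0.172  0.025]] [ 0.57197728 -0.16818708  0.025     ]
clock: 0.43
tool_pos: [0.2449, 0.5746, 0.2383]
eef_rot: [0.011, 1.0, -0.001, -0.0]
contact_force: [0.1, -0.6, -0.3]
opening: 0.719
finger_force: 0.0
clock: 0.85
tool_pos: [0.3434, 0.4694, 0.2383]
eef_rot: [0.013, 1.0, 0.0, 0.0]
contact_force: [0.4, -0.1, 0.1]
opening: 0.653
finger_force: 0.0
```

```bash
A='[[-0.6,-1,0,0,0,0],[-0.6,-1,0,0,0,0],[-0.6,-1,0,0,0,0],[-0.6,-1,0,0,0,0],[-0.6,-1,0,0,0,0]]' ; unset A
python3 -m pendant '[[-0.6,-1,0,0,0,0],[-0.6,-1,0,0,0,0],[-0.6,-1,0,0,0,0],[-0.6,-1,0,0,0,0],[-0.6,-1,0,0,0,0]]'
python3 -m pendant '[[-0.6,-1,0,0,0,0],[-0.6,-1,0,0,0,0],[-0.6,-1,0,0,0,0],[-0.6,-1,0,0,0,0],[-0.6,-1,0,0,0,0]]'
python3 -m pendant '[[-0.2,-1,0,0,0,0],[-0.2,-1,0,0,0,0],[-0.2,-1,0,0,0,0],[-0.2,-1,0,0,0,0],[-0.2,-1,0,0,0,0]]'
python3 -m pendant '[[-0.2,-1,0,0,0,0],[-0.2,-1,0,0,0,0],[-0.2,-1,0,0,0,0],[-0.2,-1,0,0,0,0],[-0.2,-1,0,0,0,0]]'
python3 -m pendant '[[-0.2,-1,0,0,0,0],[-0.2,-1,0,0,0,0],[-0.2,-1,0,0,0,0],[-0.2,-0.8,0,0,0,0],[0,0,0,0,0,0]]'
python3 -c "
from h import *
print(r.get_state()['q'].round(3))"
```

```text
clock: 1.27
tool_pos: [0.4144, 0.3415, 0.2384]
eef_rot: [0.013, 1.0, -0.0, -0.0]
contact_force: [0.2, -0.4, -0.1]
opening: 0.652
finger_force: 0.0
clock: 1.68
tool_pos: [0.4861, 0.2147, 0.2385]
eef_rot: [0.013, 1.0, -0.0, -0.0]
contact_force: [0.7, 0.4, -0.4]
opening: 0.651
finger_force: 0.0
clock: 2.1
tool_pos: [0.5074, 0.0892, 0.2384]
eef_rot: [0.013, 1.0, -0.0, -0.0]
contact_force: [0.6, 0.0, -0.1]
opening: 0.653
finger_force: 0.0
clock: 2.52
tool_pos: [0.5291, -0.0364, 0.2384]
eef_rot: [0.013, 1.0, -0.0, -0.0]
contact_force: [0.5, -1.0, -0.3]
opening: 0.649
finger_force: 0.0
clock: 2.93
tool_pos: [0.5468, -0.1366, 0.238]
eef_rot: [0.017, 1.0, -0.002, -0.0]
contact_force: [0.7, -0.2, -0.8]
opening: 0.649
finger_force: 0.0
[ 0.392  0.626 -0.387  1.749  0.31   0.827  1.397]
```

```bash
python3 -m pendant '[[0,0,0,0,0,0],[0,0,0,0,0,0]]'; python3 -c "
from h import *
s=r.get_state();T=R.from_quat(s['eef_rot']);print(s['tool_pos'].round(4),T.as_matrix().round(3))
d=np.array([.555,-.1675,.09])-s['tool_pos'];print((T.inv().apply(d)/.025).round(2))"
```

```text
clock: 3.1
tool_pos: [0.5466, -0.1292, 0.2385]
eef_rot: [0.012, 1.0, 0.001, -0.0]
contact_force: [-0.6, -0.5, 1.1]
opening: 0.648
finger_force: 0.0
[ 0.5466 -0.1292  0.2385] [[-1.     0.025 -0.001]
 [ 0.025  1.     0.001]
 [ 0.001  0.001 -1.   ]]
[-0.38 -1.53  5.94]
```

```bash
python3 -m pendant '[[-0.1,-0.38,0.9,0,0,0],[-0.1,-0.38,1,0,0,0],[-0.1,-0.38,1,0,0,0],[-0.1,-0.38,1,0,0,0],[0,0,0.8,0,0,0]]'
python3 -m pendant '[[0,0,0.8,0,0,0],[0,0,0.4,0,0,0],[0,0,0,0,0,0]]'; python3 -c "
from h import *
s=r.get_state();T=R.from_quat(s['eef_rot']);print(s['tool_pos'].round(4),T.as_matrix().round(3))
d=np.array([.555,-.1675,.010])-s['tool_pos'];print((T.inv().apply(d)/.025).round(2))
p,_=optics.snapshot('scene');q,_=optics.snapshot('top');a=cv2.resize(p[130:310,150:370],None,fx=2,fy=2);b=cv2.resize(q[115:255,330:420],None,fx=3.5,fy=3.5)
o=np.zeros((490,760,3),np.uint8);o[:360,:440]=a;o[:,440:755]=b;cv2.imwrite('pics/a2.png',o)"
```

```text
clock: 3.52
tool_pos: [0.5556, -0.1691, 0.1195]
eef_rot: [0.013, 1.0, -0.0, -0.0]
contact_force: [0.3, -0.2, -0.2]
opening: 0.65
finger_force: 0.0
clock: 3.77
tool_pos: [0.5546, -0.1667, 0.0893]
eef_rot: [0.012, 1.0, 0.001, -0.002]
contact_force: [-0.1, -0.1, -0.8]
opening: 0.649
finger_force: 0.0
[ 0.5546 -0.1667  0.0893] [[-1.     0.023 -0.004]
 [ 0.023  1.     0.002]
 [ 0.004  0.002 -1.   ]]
[-0.03 -0.04  3.17]
```

View pics/a2.png

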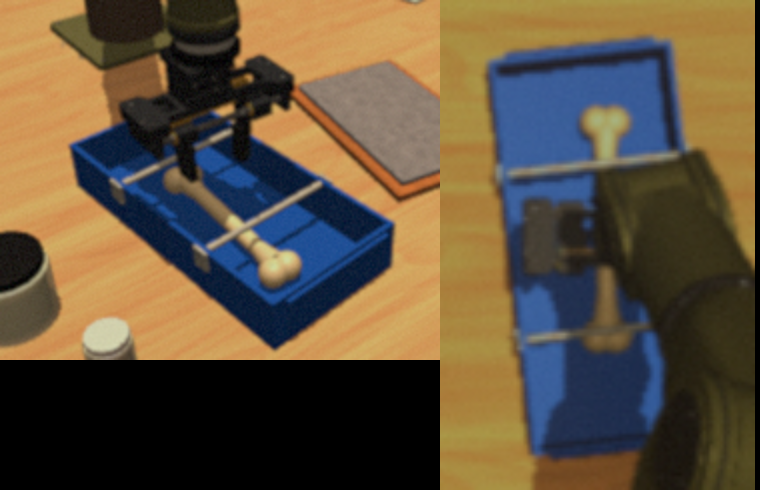

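The fingers straddle the shaft between the bars (left view, fingers at ~(190,160) and (243,140) either side of the bone). Descending and gripping.

```bash
python3 -m pendant '[[0,-0.03,0.7,0,0,0],[0,0,0.7,0,0,0],[0,0,0.7,0,0,0],[0,0,0.5,0,0,0],[0,0,0.3,0,0,0]]'
python3 -m pendant '[[0,0,0.22,0,0,0],[0,0,0,0,0,0]]'
python3 -m pendant '[[0,0,0,0,0,0],[0,0,0,0,0,0],[0,0,0,0,0,0],[0,0,0,0,0,0],[0,0,0,0,0,0]]' -1 55
python3 -m pendant '[[0,0,0,0,0,0],[0,0,0,0,0,0],[0,0,0,0,0,0]]'
```

```text
clock: 4.28
tool_pos: [0.5563, -0.1691, 0.0185]
eef_rot: [0.013, 1.0, 0.0, 0.0]
contact_force: [0.8, -0.4, -0.3]
opening: 0.652
finger_force: 0.0
clock: 4.45
tool_pos: [0.5559, -0.1693, 0.0129]
eef_rot: [0.013, 1.0, 0.0, -0.0]
contact_force: [0.1, 0.1, -0.0]
opening: 0.65
finger_force: 0.0
clock: 4.87
tool_pos: [0.5561, -0.1696, 0.0136]
eef_rot: [0.013, 1.0, -0.0, 0.0]
contact_force: [0.1, -0.2, 0.4]
opening: 0.292
finger_force: 0.0
clock: 5.12
tool_pos: [0.5561, -0.1692, 0.0135]
eef_rot: [0.013, 1.0, 0.0, 0.0]
contact_force: [-0.0, 0.0, 3.4]
opening: 0.214
finger_force: 55.0
```

Gripped, but a little high on the pads; regrip 4 mm lower.

```bash
python3 -m pendant '[[0,0,0,0,0,0],[0,0,0.1,0,0,0],[0,0,0.07,0,0,0],[0,0,0,0,0,0]]' -0.3
python3 -m pendant '[[0,0,0,0,0,0],[0,0,0,0,0,0],[0,0,0,0,0,0],[0,0,0,0,0,0]]' -1 58
python3 -m pendant '[[0,0,-0.15,0,0,0],[0,0,-0.2,0,0,0],[0,0,0,0,0,0],[0,0,0,0,0,0]]'
```

```text
clock: 5.45
tool_pos: [0.5555, -0.1696, 0.0083]
eef_rot: [0.013, 1.0, -0.0, -0.0]
contact_force: [0.6, -0.6, 0.4]
opening: 0.348
finger_force: 0.0
clock: 5.78
tool_pos: [0.5558, -0.1694, 0.0088]
eef_rot: [0.013, 1.0, 0.0, -0.0]
contact_force: [0.3, 0.5, -1.1]
opening: 0.213
finger_force: 57.8
clock: 6.12
tool_pos: [0.5562, -0.1696, 0.0182]
eef_rot: [0.013, 1.0, -0.0, 0.0]
contact_force: [0.1, -0.1, -1.5]
opening: 0.213
finger_force: 57.8
```

```bash
python3 -m pendant '[[-0.35,0,0,0,0,0],[-0.35,0,0,0,0,0],[-0.35,0,0,0,0,0],[-0.35,0,0,0,0,0],[0,0,0,0,0,0]]'
python3 -m pendant '[[0,0,0,0,0,0],[0,0,0,0,0,0]]'
python3 -c "
from h import *
p,_=optics.snapshot('scene');q,_=optics.snapshot('top');a=cv2.resize(p[130:310,150:370],None,fx=2,fy=2);b=cv2.resize(q[115:255,330:420],None,fx=3.5,fy=3.5)
o=np.zeros((490,760,3),np.uint8);o[:360,:440]=a;o[:,440:755]=b;cv2.imwrite('pics/a3.png',o)
s=r.get_state();T=R.from_quat(s['eef_rot']);p0=s['tool_pos'];print(p0.round(4))
X0=.554
last=None
W=[(0,None,None),(5,163,29),(10,160,28),(12,153,27),(15,144,26),(20,118,26),(26,95,26),(32,45,28),(32,45,60),(32,45,130)]
for t,xf,zf in W:
    th=np.radians(t);c,n=np.cos(th),np.sin(th)
    P=np.array([p0[0]-X0,p0[2]])*1000 if xf is None else np.array([xf-127*c-14*n,zf+127*n-14*c])
    if last is not None:
        d=P-last; print(t,P.round(0),'world d',d.round(1),'turn',round((t-lt)/180,4),'tool(x,z) before turn',(np.array([-d[0]*np.cos(lr)+d[1]*np.sin(lr), -d[0]*np.sin(lr)-d[1]*np.cos(lr)])/25).round(2))
    last=P;lt=t;lr=th
"
```

```text
clock: 6.53
tool_pos: [0.593, -0.1702, 0.0179]
eef_rot: [0.013, 1.0, 0.0, 0.002]
contact_force: [-0.1, 0.3, -0.8]
opening: 0.212
finger_force: 57.8
clock: 6.7
tool_pos: [0.5899, -0.1704, 0.0175]
eef_rot: [0.013, 1.0, 0.0, -0.001]
contact_force: [-0.7, -1.1, -0.2]
opening: 0.212
finger_force: 57.8
[ 0.5899 -0.1705  0.0176]
5 [35. 26.] world d [-0.7  8.5] turn 0.0278 tool(x,z) before turn [ 0.03 -0.34]
10 [32. 36.] world d [-2.8 10.1] turn 0.0278 tool(x,z) before turn [ 0.15 -0.39]
12 [26. 40.] world d [-6.6  3.4] turn 0.0111 tool(x,z) before turn [ 0.29 -0.09]
15 [18. 45.] world d [-8.2  5.6] turn 0.0167 tool(x,z) before turn [ 0.37 -0.15]
20 [-6. 56.] world d [-23.8  10.9] turn 0.0278 tool(x,z) before turn [ 1.03 -0.18]
26 [-25.  69.] world d [-19.2  12.8] turn 0.0333 tool(x,z) before turn [ 0.9  -0.22]
32 [-70.  83.] world d [-44.8  14.3] turn 0.0333 tool(x,z) before turn [1.86 0.27]
32 [-70. 115.] world d [ 0. 32.] turn 0.0 tool(x,z) before turn [ 0.68 -1.09]
32 [-70. 185.] world d [ 0. 70.] turn 0.0 tool(x,z) before turn [ 1.48 -2.37]
```

View pics/a3.png

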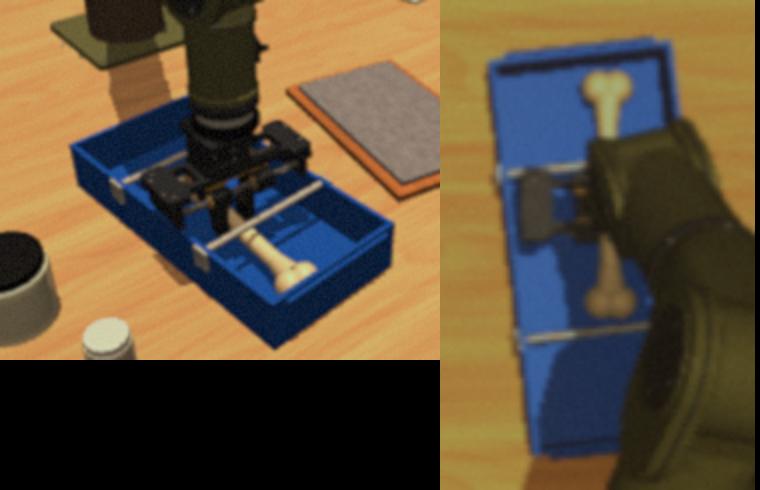

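The bone moved with the gripper: near knuckles (605,300) are now inside the near bar (row ~335), far knuckles (607,85) are short of the far wall, and the tray hasn't moved. Now tilting.

```bash
python3 -m pendant '[[0.02,0,-0.17,0,0.014,0],[0.02,0,-0.17,0,0.014,0],[0.06,0,-0.2,0,0.014,0],[0.08,0,-0.2,0,0.014,0],[0,0,0,0,0,0]]'
python3 -m pendant '[[0.15,0,-0.05,0,0.006,0],[0.15,0,-0.05,0,0.006,0],[0.19,0,-0.08,0,0.008,0],[0.19,0,-0.08,0,0.008,0],[0,0,0,0,0,0]]'
cat > st.py <<'E'
from h import *
s=r.get_state();T=R.from_quat(s['eef_rot']).as_matrix();p=s['tool_pos']
t=np.degrees(np.arctan2(-T[0,2],-T[2,2]));print('X,Z',((p[0]-.554)*1e3).round(1),(p[2]*1e3).round(1),'th',t.round(1),'y',p[1].round(4),'yaw',np.degrees(np.arctan2(T[0,1],T[1,1])).round(1),'q',s['q'].round(2))
c,n=np.cos(np.radians(t)),np.sin(np.radians(t)); X,Z=(p[0]-.554)*1e3,p[2]*1e3
print('far',(X+127*c+14*n).round(1),(Z-127*n+14*c).round(1),'near',(X-89*c+14*n).round(1),(Z+89*n+14*c).round(1))
E
python3 st.py
```

```text
clock: 7.22
tool_pos: [0.5894, -0.1701, 0.0371]
eef_rot: [0.013, 0.996, 0.001, -0.087]
contact_force: [0.7, 0.4, -1.0]
opening: 0.206
finger_force: 57.8
clock: 7.63
tool_pos: [0.5719, -0.17, 0.0462]
eef_rot: [0.013, 0.991, 0.002, -0.132]
contact_force: [-0.1, -0.2, -1.2]
opening: 0.206
finger_force: 57.8
X,Z 17.9 46.2 th 15.1 y -0.17 yaw 1.5 q [ 0.34  1.03 -0.31  1.5   0.37  0.94  1.43]
far 144.2 26.6 near -64.3 83.0
```

```bash
python3 -m pendant '[[0.34,0,-0.06,0,0.009,0],[0.34,0,-0.06,0,0.009,0],[0.34,0,-0.06,0,0.01,0],[0.45,0,-0.11,0,0.016,0],[0.45,0,-0.11,0,0.017,0]]'
python3 -m pendant '[[0.45,0,0.05,0,0.011,0],[0.45,0,0.06,0,0.011,0],[0.48,0,0.08,0,0.011,0],[0.48,0,0.08,0,0,0],[0,0,0,0,0,0]]'
python3 st.py
```

```text
clock: 8.05
tool_pos: [0.5294, -0.1691, 0.0715]
eef_rot: [0.013, 0.974, 0.003, -0.227]
contact_force: [-0.0, -0.1, -1.1]
opening: 0.215
finger_force: 57.8
clock: 8.47
tool_pos: [0.4847, -0.1681, 0.0884]
eef_rot: [0.013, 0.961, 0.003, -0.277]
contact_force: [-0.7, -1.1, -1.4]
opening: 0.21
finger_force: 57.8
X,Z -69.3 88.4 th 32.1 y -0.1681 yaw 1.5 q [ 0.34  1.02 -0.29  1.5   0.31  1.23  1.46]
far 45.7 32.7 near -137.3 147.5
```

```bash
python3 -m pendant '[[0.42,0,-0.68,0,0,0],[0.42,0,-0.68,0,0,0],[0.42,0,-0.68,0,0,0],[0.42,0,-0.68,0,0,0],[0.42,0,-0.68,0,0,0]]'
python3 -m pendant '[[0.2,0,-0.3,0,0,0],[0,0,0,0,0,0],[0,0,0,0,0,0]]'
python3 st.py; python3 -c "
from h import *
p,_=optics.snapshot('scene');q,_=optics.snapshot('top');a=cv2.resize(p[60:310,150:370],None,fx=2,fy=2);b=cv2.resize(q[115:255,330:420],None,fx=3.5,fy=3.5)
o=np.zeros((500,760,3),np.uint8);o[:500,:440]=a;o[:490,440:755]=b;cv2.imwrite('pics/a4.png',o)"
```

```text
clock: 8.88
tool_pos: [0.4874, -0.1679, 0.1886]
eef_rot: [0.012, 0.961, 0.003, -0.275]
contact_force: [0.4, 1.4, -1.2]
opening: 0.212
finger_force: 57.8
clock: 9.13
tool_pos: [0.487, -0.1678, 0.1966]
eef_rot: [0.012, 0.961, 0.003, -0.275]
contact_force: [-0.4, 0.1, -1.1]
opening: 0.217
finger_force: 57.8
X,Z -67.0 196.6 th 32.0 y -0.1678 yaw 1.5 q [ 0.34  0.88 -0.31  1.45  0.27  1.41  1.5 ]
far 48.1 141.3 near -135.1 255.6
```

View pics/a4.png

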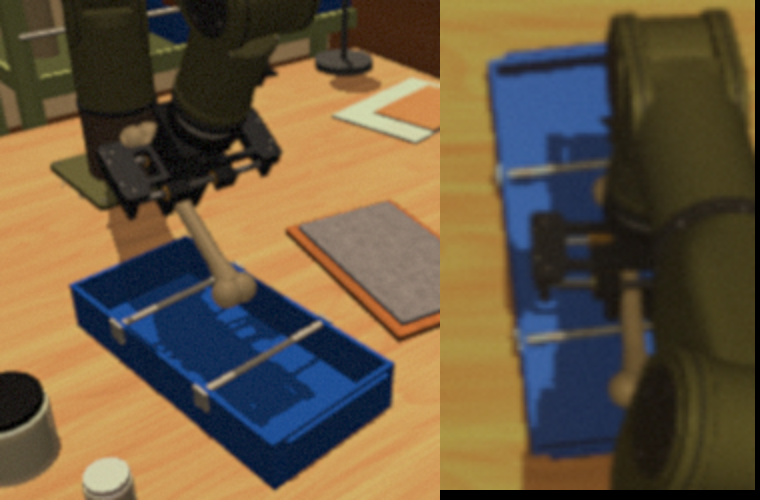

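The bone is fully out, tilted, with its lower knuckles (235,288 in the left crop) above the near bar, and the tray is in place. Levelling and yawing, then carrying it over.

```bash
python3 -m pendant '[[0,0,0,0,-0.03,0],[0,0,0,0,-0.03,0],[0,0,0,0,-0.03,0],[0,0,0,0,-0.03,0],[0,0,0,0,-0.03,0]]'
python3 -m pendant '[[0,0,0,0,-0.028,0],[0,0,0,0,0,0.023],[0,0,0,0,0,0.023],[0,0,0,0,0,0]]'
cat > go.py <<'E'
from h import *
s=r.get_state();T=R.from_quat(s['eef_rot']);a=np.radians(-9.8);C=np.array([.5202,.1614,.163])
b=np.array([np.cos(a),np.sin(a),0]); G=C-.019*b
Rt=np.c_[-b,np.cross([0,0,-1],-b),[0,0,-1]]
print((T.inv().apply(G-s['tool_pos'])/.025).round(3),((T.inv()*R.from_matrix(Rt)).as_rotvec()/np.pi).round(4),s['q'].round(2))
E
python3 go.py
```

```text
clock: 9.65
tool_pos: [0.4865, -0.1675, 0.1964]
eef_rot: [0.013, 0.999, 0.001, -0.042]
contact_force: [-0.3, -0.6, -1.4]
opening: 0.209
finger_force: 57.8
clock: 9.98
tool_pos: [0.4857, -0.1677, 0.1963]
eef_rot: [0.086, 0.996, 0.0, -0.001]
contact_force: [-0.1, 0.9, -0.4]
opening: 0.212
finger_force: 57.8
[ 1.654 13.206  1.335] [-0.     -0.0008 -0.0004] [ 0.44  0.62 -0.32  1.94  0.31  0.63  1.32]
```

```bash
python3 -m pendant '[[0.1,0.3,0,0,0,0],[0.1,0.5,0.05,0,0,0],[0.1,0.7,0.1,0,0,0],[0.1,0.8,0.1,0,0,0],[0.1,0.8,0.1,0,0,0]]'
python3 -m pendant '[[0.1,0.8,0.1,0,0,0],[0.1,0.8,0.1,0,0,0],[0.1,0.8,0.1,0,0,0],[0.1,0.8,0.1,0,0,0],[0.1,0.8,0.1,0,0,0]]'
python3 -m pendant '[[0.1,0.8,0.1,0,0,0],[0.1,0.8,0.1,0,0,0],[0.1,0.8,0.1,0,0,0],[0.1,0.8,0.1,0,0,0],[0.1,0.7,0.05,0,0,0]]'
python3 -m pendant '[[0.05,0.6,0,0,0,0],[0,0.5,0,0,0,0],[0,0.4,0,0,0,0],[0,0.2,0,0,0,0],[0,0,0,0,0,0]]'
python3 -m pendant '[[0,0,0,0,0,0],[0,0,0,0,0,0]]'
python3 go.py;  python3 -c "
from h import *
p,d=optics.snapshot('scene');q,e=optics.snapshot('top');np.savez('f.npz',p=p,q=q,d=d,e=e);a=cv2.resize(p[40:240,190:430],None,fx=1.8,fy=1.8);b=cv2.resize(q[130:270,240:340],None,fx=3.5,fy=3.5)
o=np.zeros((490,790,3),np.uint8);o[:360,:432]=a;o[:,435:785]=b;cv2.imwrite('pics/a5.png',o)"
```

```text
clock: 10.4
tool_pos: [0.4874, -0.0878, 0.1877]
eef_rot: [0.084, 0.996, 0.0, -0.001]
contact_force: [0.1, -0.1, -0.9]
opening: 0.207
finger_force: 57.8
clock: 10.82
tool_pos: [0.4919, 0.0133, 0.1751]
eef_rot: [0.084, 0.997, 0.0, -0.001]
contact_force: [0.8, -0.5, -1.3]
opening: 0.211
finger_force: 57.8
clock: 11.23
tool_pos: [0.4959, 0.1121, 0.1638]
eef_rot: [0.083, 0.997, 0.0, -0.001]
contact_force: [-0.3, -0.8, -2.1]
opening: 0.207
finger_force: 57.8
clock: 11.65
tool_pos: [0.5027, 0.1531, 0.1645]
eef_rot: [0.084, 0.996, 0.0, 0.0]
contact_force: [0.3, -0.3, -1.7]
opening: 0.212
finger_force: 57.8
clock: 11.82
tool_pos: [0.5024, 0.1504, 0.1645]
eef_rot: [0.086, 0.996, -0.001, -0.0]
contact_force: [-0.1, 0.2, -1.7]
opening: 0.207
finger_force: 57.8
[0.132 0.554 0.061] [-0.0004 -0.0001 -0.0002] [-0.24  0.67 -0.22  1.94  0.26  0.56  0.76]
```

View pics/a5.png

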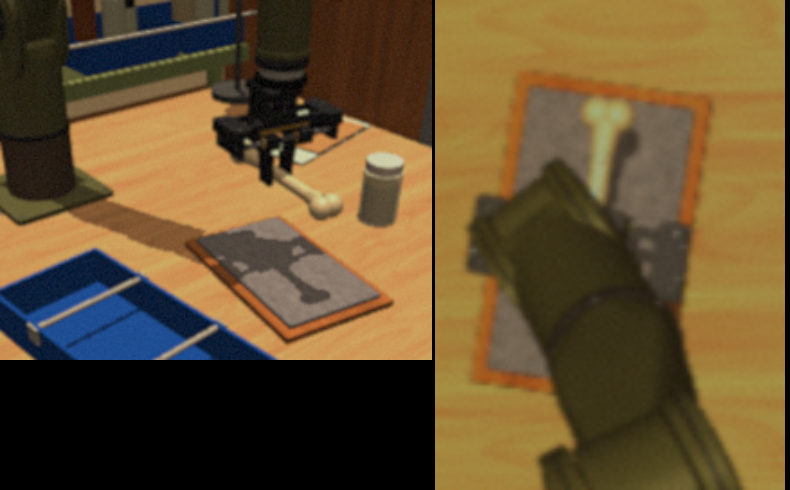

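The bone hangs level-looking over the pad, far knuckles at (606,113) in the top crop and (325,205) in the scene crop. Small correction, then check by depth and two-view triangulation.

```bash
python3 -m pendant '[[0.05,0.2,0,0,0,0],[0.05,0.2,0.03,0,0,0],[0.03,0.15,0.03,0,0,0],[0,0,0,0,0,0],[0,0,0,0,0,0]]'; python3 -m pendant '[[0,0,0,0,0,0],[0,0,0,0,0,0]]'
python3 go.py
python3 - <<'E'
from h import *
D={}
for n in('top','scene'):
    p,d=optics.snapshot(n); K,Dd,T=cam(n); h=cv2.cvtColor(p,cv2.COLOR_BGR2HSV)
    v,u=np.mgrid[0:400,0:640]; uv=np.c_[u.ravel(),v.ravel()]
    o,ry=ray(n,uv); f=-(ry@T[:3,2]); W=(o+ry*(d.ravel()/f)[:,None]); 
    ok=(d.ravel()>0)&(W[:,2]>.13)&(W[:,2]<.23)&(W[:,0]>.35)&(W[:,0]<.68)&(W[:,1]>.06)&(W[:,1]<.27)&(cv2.inRange(h,(8,40,90),(35,200,255)).ravel()>0)
    P=W[ok]; D[n]=P; print(n,len(P),P.min(0).round(3),P.max(0).round(3))
    for lo in np.arange(.36,.66,.03):
        q=P[(P[:,0]>=lo)&(P[:,0]<lo+.03)]
        if len(q)>3: print(lo.round(2),len(q),np.median(q,0).round(3),np.percentile(q[:,2],95).round(3))
    if n=='top':
        # pad wood+face outer
        m=cv2.inRange(h,(0,0,50),(180,110,190))
E
```

```text
clock: 12.33
tool_pos: [0.5015, 0.1664, 0.1631]
eef_rot: [0.085, 0.996, 0.0, -0.0]
contact_force: [-0.4, -0.0, -1.6]
opening: 0.213
finger_force: 57.8
clock: 12.5
tool_pos: [0.5016, 0.1656, 0.1631]
eef_rot: [0.085, 0.996, -0.0, -0.0]
contact_force: [0.0, 0.3, -1.5]
opening: 0.21
finger_force: 57.8
[-0.002 -0.039  0.005] [-0.0001 -0.      0.0002] [-0.27  0.68 -0.22  1.93  0.26  0.56  0.74]
top 279 [0.541 0.123 0.173] [0.646 0.171 0.2  ]
0.54 45 [0.558 0.156 0.184] 0.191
0.57 64 [0.587 0.152 0.186] 0.192
0.6 116 [0.618 0.145 0.19 ] 0.197
0.63 54 [0.637 0.149 0.188] 0.194
scene 541 [0.405 0.08  0.163] [0.645 0.241 0.23 ]
0.39 15 [0.414 0.158 0.172] 0.195
0.42 43 [0.438 0.168 0.186] 0.191
0.45 20 [0.455 0.164 0.185] 0.23
0.48 34 [0.504 0.155 0.185] 0.225
0.51 75 [0.522 0.158 0.185] 0.214
0.54 60 [0.554 0.15  0.184] 0.228
0.57 62 [0.585 0.144 0.184] 0.189
0.6 85 [0.622 0.132 0.189] 0.193
0.63 147 [0.638 0.139 0.183] 0.193
```

The bone's ends span x ≈ 0.40–0.645 and its axis is at z ≈ 0.178. Its top is flat along the length, it lies along the pad's direction, and the arm is at rest. Handing in.

```bash
python3 -c "
from plant import r
print(abs(r.get_state()['qd']).max()); print(r.finish_job())"
```

```text
0.0022622557468482537
the job is handed in; nothing more can be done
None
```

The job is handed in: the bone came out near end first, with the tray where it stood and the jars clear of every move, and is held level, centred and lengthwise over the pad, its underside about 16 cm above the bench (14 cm above the pad), at rest after 12.5 s.

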